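# Fetch the tea strainer from behind the scoop

### The job

I need the steel tea strainer that hangs behind the blue scoop: first move the scoop over to the empty hook and let it hang there, then take the strainer off its hook and stand it upright on the wooden coaster, with its foot flat inside the red ring, and let go. Do not drop either of them, keep the ring on the coaster and the coaster where it lies, and leave the spoon and the spice jars alone.

Things in the scene. Friction and masses are not known exactly. Their poses are not given: they have to be found in the camera images.
- full_stand: Loaded hook stand, fixed: steel post (12 mm dia.) on a dark wood plate 8 mm thick (x -125 to +25 mm). Origin on the table under the post, z up. A level hook bar points along its own -x, roughly to the robot. At the start the scoop hangs in front (x about -92 mm) and the strainer behind (x about -37 mm), their axes parallel to the stand's, centres 127 mm above the table.
- full_stand_bar (a point): Loaded hook bar: this point is where its top face meets the post axis, 150 mm above the table. Bar 14 mm wide, 8 mm thick, runs along -x; at x = -122 to -128 mm its end lip rises 12 mm above the top face. Nothing else stands above the bar. To unhook: lift 15 to 40 mm, draw along -x until the loop and cup are past the lip.
- spare_stand: Spare hook stand, same make and size as the loaded one, fixed, empty at the start. Origin on the table under the post (12 mm dia.), z up; the hook bar points along its own -x. Plate 8 mm thick, x from -125 to +25 mm.
- spare_stand_bar (a point): Spare hook bar: this point is where its top face meets the post axis, 150 mm above the table. Bar 14 mm wide, 8 mm thick, along -x, with an end lip at x = -122 to -128 mm rising 12 mm above the top face. Hang a thing by passing its loop over the lip (15 to 40 mm too high), then lowering its crossbar on the bar.
- scoop_mid (a point): Blue scoop cup with a yellow grip tab. Point on its centre line, half-way up its 146 mm height; z up, x through the loop, y across it. Same shape as the strainer: hangs by a crossbar whose underside is 23 mm above this point; the tab on the crossbar spans 29 to 73 mm above it, 18 mm in x, 12 mm in y. Pinch the tab from above across y, about 57 mm above this point.
- strainer_mid (a point): Steel tea strainer cup, dotted with dark holes, black grip tab. Point on its centre line, half-way up its 146 mm height; z up, x through the loop, y across. Same shape as the scoop: crossbar underside 23 mm above this point; the tab on the crossbar spans 29 to 73 mm above it, 18 mm in x, 12 mm in y. Pinch the tab from above across y, about 57 mm above this point.
- scoop: The scoop, origin under its foot. Cup 0 to 42 mm high, 38 mm dia. at the foot, 44 mm at the rim. Uprights at y = +-23.5 mm (12 mm wide in x, 4 mm thick) carry a crossbar 51 mm long (y), 12 mm wide, from 96 to 102 mm high; loop opening 43 mm wide, 54 mm high. Rigid, 60 to 125 g.
- strainer: The strainer, origin under its flat foot. Cup 0 to 42 mm high, 38 mm dia. at the foot, 44 mm at the rim. Uprights at y = +-23.5 mm (12 mm wide in x, 4 mm thick) carry a crossbar 51 mm long (y), 12 mm wide, from 96 to 102 mm high; loop opening 43 mm wide, 54 mm high. Rigid, 60 to 125 g.
- ring_mid (a point): Red silicone ring lying flat on the coaster: 76 mm outside, 48 mm inside diameter, 9 mm thick; loose, 40 g. Point at its centre, half-way up its thickness (12.5 mm above the table).
- coaster: Round wooden coaster, 110 mm diameter, 8 mm thick, loose on the table, 70 g; origin at the centre of its underside.
- spoon: Steel teaspoon, 140 mm long, lying on the table; origin at its underside, its x axis along its length. To be left alone.
- jar_a: Closed glass spice jar with a red label and steel lid, 46 mm diameter, 92 mm tall, standing on the white turntable (200 mm dia., top 20 mm above the table, turns freely) at the far right; origin at the centre of its underside. To be left alone.
- jar_b: Closed glass spice jar with a green label and steel lid, 46 mm diameter, 92 mm tall, standing on the white turntable (200 mm dia., top 20 mm above the table, turns freely) at the far right; origin at the centre of its underside. To be left alone.
- jar_c: Closed glass spice jar with a yellow label and steel lid, 46 mm diameter, 92 mm tall, standing on the white turntable (200 mm dia., top 20 mm above the table, turns freely) at the far right; origin at the centre of its underside. To be left alone.
Things that resemble listed ones, but are neither listed nor needed, are in the scene too. Leave any pink or yellow look-alike of the spare_stand alone.

How it is judged:
On the way:
1. the scoop hangs released on the spare hook while the strainer still hangs on its own hook (x of scoop_mid in the frame of spare_stand between -0.118 and -0.012 m and y of scoop_mid in the frame of spare_stand between -0.022 and 0.022 m and z of scoop_mid in the frame of spare_stand between 0.12 and 0.133 m and angle between each of scoop_mid, strainer_mid's own z axis and vertical below 0.25 rad and contact force between the fingers and scoop below 0.1 N and x of strainer_mid in the frame of full_stand between -0.118 and -0.012 m and y of strainer_mid in the frame of full_stand between -0.022 and 0.022 m and z of strainer_mid in the frame of full_stand between 0.12 and 0.133 m), for 0.3 s.
At the end, for the whole second after the job is handed in: Scoop hangs still and released on the spare bar, between post and lip; strainer stands released and still, upright within 0.1 rad, foot flat on the coaster, centred in the ring within 10 mm; ring flat, within 25 mm of the coaster's centre; coaster moved under 30 mm (x of scoop_mid in the frame of spare_stand between -0.118 and -0.012 m and y of scoop_mid in the frame of spare_stand between -0.022 and 0.022 m and z of scoop_mid in the frame of spare_stand between 0.12 and 0.133 m and angle between scoop_mid's own z axis and vertical below 0.25 rad and horizontal distance between strainer_mid and ring_mid below 0.01 m and z of strainer in the frame of coaster between 0.005 and 0.0125 m and angle between each of strainer_mid, ring_mid's own z axis and vertical below 0.1 rad and horizontal distance between ring_mid and coaster below 0.025 m and distance of coaster from where it was at the start of the episode below 0.03 m and linear speed of each of strainer, scoop below 0.03 m/s and contact force between the fingers and strainer below 0.1 N and contact force between the fingers and scoop below 0.1 N); the robot touches nothing.
It fails at once if the scoop is dropped (falls free faster than 0.75 m/s, some 30 mm) (linear speed of scoop above 0.75 m/s and contact force between the fingers and scoop below 0.1 N).
It fails at once if the strainer is dropped (falls free faster than 0.75 m/s, some 30 mm) (linear speed of strainer above 0.75 m/s and contact force between the fingers and strainer below 0.1 N).
It fails at once if the spoon is moved more than 30 mm (distance of spoon from where it was at the start of the episode above 0.03 m).
It fails at once if a spice jar is moved more than 30 mm or tipped over 0.4 rad (distance of any of jar_a, jar_b, jar_c from where it was at the start of the episode above 0.03 m or angle between any of jar_a, jar_b, jar_c's own z axis and vertical above 0.4 rad).
It also fails if it takes over 59 s, if anything falls off the work surface, if the arm or the gripper's body presses on something with over 40 N, if the wrist force passes 120 N, or if a joint passes its speed limit or range.

### The arm

A 7-joint arm with a two-finger parallel gripper is mounted at the origin on the work surface. World frame = base frame: x ahead of the robot, y to its left, z up, the work surface at z = 0. Lengths are in m, angles in rad, forces in N, time in s.
With the tool pointing down it reaches from about 0.4 to 0.9 m from the base axis. Payload 5.6 kg.
Tool frame: the origin (TCP) lies midway between the tips of the shut fingers; the grasp point (between the pads) lies 19 mm behind it; z points along the fingers, y is the line along which they close (so a half turn about z gives the same grasp; the last joint's range is limited). The gripper opens to 92 mm and grips with 3 to 60 N. Pads are 20 mm wide; open, the fingers measure 128 mm over their backs; the gripper's body (75 mm by 189 mm) begins 69 mm behind the grasp point.
Start: joints at [1.265, 0.468, -0.012, 1.603, 0.006, 1.071, -0.056], TCP at [0.169, -0.628, 0.19] pointing down, gripper open.
Joint ranges: [-2.53, 2.53], [-0.31, 2.02], [-1.57, 1.55], [0.28, 2.44], [-1.29, 4.43], [0.15, 1.84], [-2.92, 2.92]. Speed limits (rad/s): [2.57, 2.57, 3.14, 3.14, 3.14, 3.14, 3.14].

### API

Orientations are given as a 3x3 rotation matrix whose columns are the frame's x, y, z axes.
In Python, from station import env, effector, solver, viewer, workorder, search_frame, tip_of gives the robot as it stands. Calls block until the motion is done:
- env.reach(position, orientation): joint-space move of the TCP to a pose.
- env.movel(position, frame=None, rate=0.15): straight line of the TCP; frame=None keeps the orientation; rate is the mean speed in m/s.
- env.goto_joints(angles): joint-space move.
- effector.release() and effector.grasp(squeeze=None): open the fingers fully, or close them until they stop; squeeze is the grip in N (None keeps the last).
- env.pause(seconds).
- solver.inverse_kinematics(position, orientation): joint angles nearest the present ones, or None.
- env.sense(): the state.
- viewer.read_camera(name): name is "side" or "top"; returns (picture, depth): 384x512x3 uint8, red, green, blue; 384x512 float32, m along the optical axis (not along the pixel's ray), 0 where there is no reading.
- viewer.camera_info(name): a dict with "intrinsics" (3x3 intrinsics, pixels), "eye" and "rotation" of the camera in the world. Camera axes: x right, y up, looking along -z (the intrinsics and any distortion apply to the point x, -y, -z); pixel columns grow to the right and rows downward; lengths in m; the calibration is good to about 2 mm. A picture is of the moment at which its call begins. camera_info takes no time and is no camera call.
A pose or a line that the arm cannot do raises env.PlanningError and nothing moves.
- workorder.finish_job(): hands the job in; it is judged then, once.
Trained networks look in the newest picture that a camera, given by its name, has taken for a name from the list of things; names that differ only in an ending like _2 or _b are one class to them, and where a whole thing is asked for, a point or a joint stands for the part that bears it (a point fixed in the world has none). Each returns a list of dicts, best first, with "score" (0 to 1); they miss things now and then, are a little off and sometimes report something else, mostly with a low value. They report only what shows in the picture. A call takes as long as a camera call. They do not tell look-alikes from the thing itself.
- search_frame(camera, name): "at" ([x, y, z] in m, in world coordinates, good to about 4 mm: the middle of the surface that is visible of it).
- tip_of(camera, name): "at" ([x, y, z] in m, in world coordinates, good to about 4 mm: a listed point, or the origin of a listed thing).
The state is a dict: "t": time; "joint_positions": joint angles; "joint_velocities": joint speeds; "tau": joint torques, N m; "ee_pos": TCP position; "tcp_rot": TCP orientation; "wrist_force": force on the tool from outside, world axes, zero at the start; "moment": the same for the moment, N m; "gripper_width": finger opening in m; "grasp_force": force on a finger pad.
Only numpy, scipy, OpenCV 4.12 (cv2) and the standard library are available. Lean on these libraries where they do the work, as an engineer would, in place of code of your own. Each camera call takes 0.05 s, during which the arm holds its last target. There are 200 camera calls.

## Working session

There is one attempt and no reset: what is moved stays moved. The work goes in short steps, each a Python script; the robot and the scene stay as the last script left them, time stands still between calls to the robot, and variables do not carry over. Pictures are saved under pics/ and viewed, at most 10 in all, crops included, and the job is handed in when it is done.

```bash
mkdir -p pics; ls
python3 - <<'E'
from station import *
import cv2,numpy as np
for c in("side","top"):
    p,d=viewer.read_camera(c); cv2.imwrite(f"pics/{c}0.png",cv2.resize(p[...,::-1],None,fx=1.5,fy=1.5))
    np.savez(f"{c}0.npz",p=p,d=d)
    i=viewer.camera_info(c); print(c,np.round(i["intrinsics"],1).tolist(),np.round(i["eye"],3),np.round(i["rotation"],3).tolist(),[k for k in i])
    K=np.array(i["intrinsics"]);R=np.array(i["rotation"]);e=np.array(i["eye"])
    for n in["full_stand","full_stand_bar","spare_stand","spare_stand_bar","scoop_mid","strainer_mid","ring_mid","coaster","spoon","jar_a"]:
        for r in tip_of(c,n)[:4]:
            q=R.T@(np.array(r["at"])-e); u=K@np.array([q[0],-q[1],-q[2]]);u=u[:2]/u[2]
            print(n,np.round(r["at"],3),round(r["score"],2),"px1.5",(u*1.5).round())
print(env.sense()["t"])
E
```

```text
pics
side [[488.2, 0.0, 251.5], [0.0, 488.2, 190.4], [0.0, 0.0, 1.0]] [0.282 0.722 1.04 ] [[-0.961, 0.195, -0.195], [-0.275, -0.718, 0.64], [-0.015, 0.669, 0.743]] ['intrinsics', 'eye', 'rotation']
full_stand [0.592 0.304 0.004] 0.58 px1.5 [266. 507.]
full_stand [ 0.441 -0.169  0.002] 0.34 px1.5 [435. 299.]
full_stand_bar [0.594 0.304 0.15 ] 0.92 px1.5 [250. 459.]
spare_stand [ 0.704 -0.12  -0.001] 0.81 px1.5 [294. 291.]
spare_stand [ 0.637  0.067 -0.006] 0.76 px1.5 [293. 378.]
spare_stand [ 0.365 -0.324  0.   ] 0.66 px1.5 [489. 250.]
spare_stand_bar [0.642 0.07  0.151] 0.76 px1.5 [279. 321.]
spare_stand_bar [ 0.704 -0.123  0.149] 0.64 px1.5 [286. 233.]
scoop_mid [0.505 0.318 0.122] 0.81 px1.5 [311. 495.]
strainer_mid [0.554 0.31  0.128] 0.96 px1.5 [278. 478.]
ring_mid [ 0.444 -0.165  0.013] 0.91 px1.5 [433. 296.]
ring_mid [ 0.437 -0.167  0.002] 0.49 px1.5 [437. 300.]
ring_mid [0.505 0.319 0.13 ] 0.47 px1.5 [310. 492.]
coaster [ 0.441 -0.168  0.004] 0.85 px1.5 [435. 298.]
coaster [0.505 0.314 0.053] 0.43 px1.5 [315. 515.]
coaster [0.592 0.305 0.004] 0.39 px1.5 [265. 508.]
spoon [ 0.4
[... 747 characters left out ...]
 -0.327 -0.002] 0.55 px1.5 [535. 373.]
spare_stand_bar [ 0.366 -0.324  0.149] 0.97 px1.5 [556. 374.]
spare_stand_bar [ 0.703 -0.125  0.148] 0.74 px1.5 [432. 178.]
spare_stand_bar [0.641 0.067 0.149] 0.63 px1.5 [320. 215.]
scoop_mid [0.503 0.323 0.13 ] 0.62 px1.5 [173. 299.]
strainer_mid [0.558 0.31  0.126] 0.58 px1.5 [181. 267.]
ring_mid [ 0.441 -0.167  0.012] 0.56 px1.5 [451. 332.]
coaster [ 0.439 -0.172  0.003] 0.68 px1.5 [453. 332.]
coaster [0.592 0.301 0.151] 0.45 px1.5 [182. 245.]
spoon [ 0.395  0.149 -0.004] 0.84 px1.5 [287. 358.]
jar_a [ 0.622 -0.465  0.022] 0.98 px1.5 [606. 234.]
jar_a [ 0.57  -0.382  0.02 ] 0.9 px1.5 [563. 262.]
jar_a [ 0.666 -0.38   0.022] 0.6 px1.5 [560. 212.]
1.1
```

View pics/side0.png

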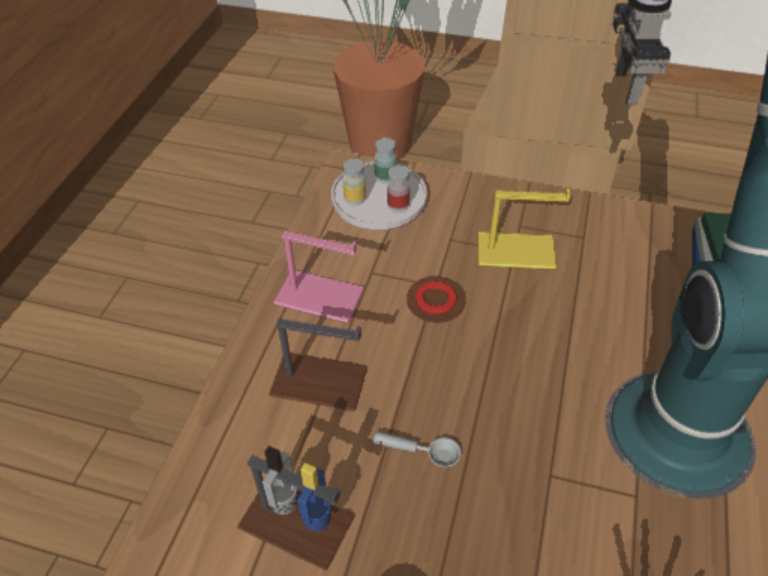

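View pics/top0.png

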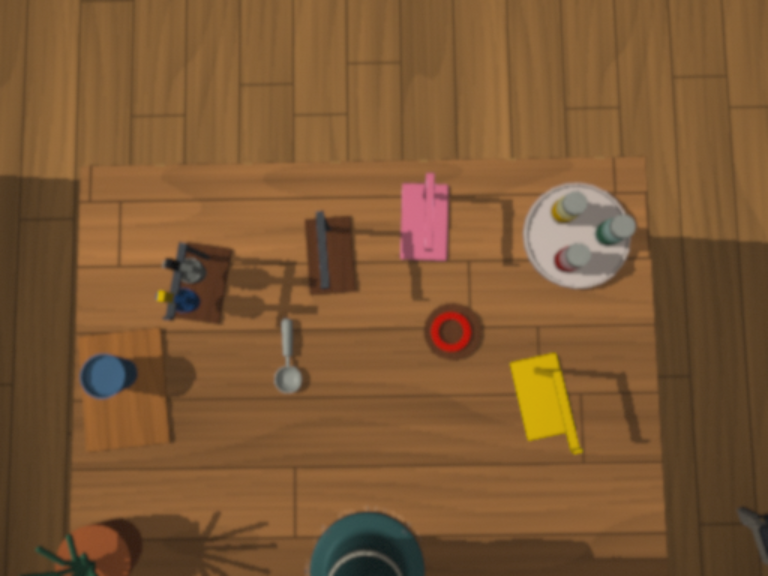

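The side view shows three stand look-alikes: pink (320,275), yellow (520,230) and dark wood/steel (318,360). The dark one matches the loaded stand's make, so it's the spare, near (0.64, 0.07). The scoop hangs in front of the strainer at (310,490)/(280,480), and the ring lies on the coaster at (436,298). Next I'll fit the bar axes and the ring centre from depth, and confirm the spare in a crop.

```bash
cat > h.py <<'E'
from station import *
import cv2,numpy as np
def cloud(c,pd=None):
    p,d=pd if pd else viewer.read_camera(c)
    i=viewer.camera_info(c);K=np.array(i["intrinsics"]);R=np.array(i["rotation"]);e=np.array(i["eye"])
    v,u=np.mgrid[:d.shape[0],:d.shape[1]]
    q=np.stack([(u-K[0,2])/K[0,0]*d,-(v-K[1,2])/K[1,1]*d,-d],-1)
    P=q@R.T+e; P[d<=0]=np.nan
    return p,P
def ring(p,P):
    hsv=cv2.cvtColor(p,cv2.COLOR_RGB2HSV)
    m=((hsv[...,0]<8)|(hsv[...,0]>172))&(hsv[...,1]>170)&(hsv[...,2]>90)&(np.hypot(P[...,0]-.441,P[...,1]+.168)<.09)&(P[...,2]<.04)
    c,r=cv2.minEnclosingCircle(P[m][:,:2].astype(np.float32)); return np.round(c,4),round(r,4),m.sum(),np.nanmedian(P[m][:,2]).round(4)
E
python3 - <<'E'
from h import *
for c in("side","top"):
    f=np.load(f"{c}0.npz");p,P=cloud(c,(f["p"],f["d"]))
    print(c,"ring",ring(p,P))
    hsv=cv2.cvtColor(p,cv2.COLOR_RGB2HSV)
    for n,(x,y) in dict(full=(.53,.315),spare=(.58,.06)).items():
        m=(np.abs(P[...,2]-.152)<.013)&(np.hypot(P[...,0]-x,P[...,1]-y)<.11)&(hsv[...,1]<110)&(hsv[...,2]<130)
        if n=="full": m&=np.abs(P[...,1]-.315+.2*(P[...,0]-.53))<.013
        Q=P[m][:,:2]; mu=Q.mean(0);w=np.linalg.svd(Q-mu)[2][0] if len(Q)<3000 else None
        w=w*np.sign(w[0]); s=(Q-mu)@w; print(n,len(Q),"yaw",np.arctan2(w[1],w[0]).round(4),"far",(mu+w*s.max()).round(4),"near",(mu+w*s.min()).round(4),"z",np.median(P[m][:,2]).round(4),"len",np.ptp(s).round(4),"w",(Q-mu).dot([-w[1],w[0]]).std().round(4))
    # tabs
    for n,lo,hi in(("yellow",(20,130,110),(35,255,255)),):
        m=(cv2.inRange(hsv,lo,hi)>0)&(P[...,2]>.15)&(np.hypot(P[...,0]-.505,P[...,1]-.318)<.06)
        print(n,m.sum(),np.nanmean(P[m],0).round(4),np.nanmin(P[m],0).round(4),np.nanmax(P[m],0).round(4))
p=np.load("side0.npz")["p"]; q=p[200:384,140:270]
cv2.imwrite("pics/crop1.png",cv2.resize(q[...,::-1],None,fx=3.2,fy=3.2,interpolation=cv2.INTER_CUBIC))
E
```

```text
side ring (array([ 0.4402, -0.1663]), 0.0435, np.int64(320), np.float64(0.0155))
full 423 yaw -0.1633 far [0.5969 0.3046] near [0.4639 0.3265] z 0.1499 len 0.1348 w 0.0046
spare 376 yaw 0.0691 far [0.6478 0.0713] near [0.5133 0.062 ] z 0.1493 len 0.1348 w 0.0047
yellow 138 [0.5006 0.3228 0.1873] [0.4928 0.3136 0.1586] [0.5104 0.3272 0.2031]
top ring (array([ 0.4413, -0.1658]), 0.0411, np.int64(467), np.float64(0.0149))
full 274 yaw -0.1696 far [0.596  0.2999] near [0.4657 0.3223] z 0.1492 len 0.1323 w 0.0044
spare 293 yaw 0.0707 far [0.6465 0.0682] near [0.5143 0.0588] z 0.1493 len 0.1325 w 0.0041
yellow 40 [0.5025 0.318  0.1979] [0.4932 0.3103 0.1558] [0.5107 0.342  0.2034]
```

View pics/crop1.png

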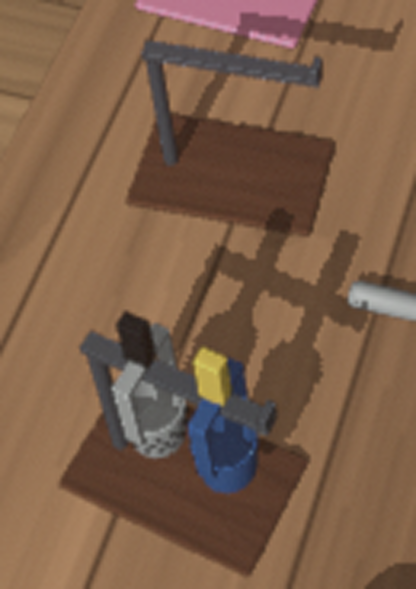

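The crop confirms that the dark-wood stand with the grey bar at crop (230,130) is the spare. It's the same make as the loaded stand below it, and the scoop hangs in front of the strainer. I'll go and grasp the scoop.

```bash
cat >> h.py <<'E'
FULL=(np.array([.5905,.3032]),-.1665); SPARE=(np.array([.641,.0693]),.070)
def st(S,x,y=0,z=0): 
    c,s=np.cos(S[1]),np.sin(S[1]); return np.r_[S[0]+[c*x-s*y,s*x+c*y],z]
def rot(yaw,s=1):
    y=s*np.array([-np.sin(yaw),np.cos(yaw),0]);z=np.array([0,0,-1.]);return np.stack([np.cross(y,z),y,z],1)
def show(k=""):
    s=env.sense();print(k,"t",round(s["t"],1),"p",np.round(s["ee_pos"],4),"F",np.round(s["wrist_force"],1),"w",round(s["gripper_width"],4),"g",np.round(s["grasp_force"],1))
def save(c,n,box=None,f=1.5):
    p,P=cloud(c)
    q=p if box is None else p[box[0]:box[1],box[2]:box[3]]
    cv2.imwrite(f"pics/{n}.png",cv2.resize(q[...,::-1],None,fx=f,fy=f,interpolation=cv2.INTER_CUBIC)); return p,P
E
python3 - <<'E'
from h import *
p=env.sense()["ee_pos"]
env.movel([p[0],p[1],.38],rate=.25)
for s in(1,-1):
  for n,q,S in(("scoop",st(FULL,-.092,0,.33),FULL),("spare",st(SPARE,-.17,0,.2),SPARE),("coast",np.array([.441,-.167,.2]),SPARE)):
    j=solver.inverse_kinematics(q,rot(S[1],s)); print(s,n,None if j is None else np.round(j,2))
show()
E
```

```text
1 scoop [ 0.15  0.49 -1.1   1.52  0.44  1.4   0.43]
1 spare [ 0.69  0.33 -1.03  1.96  0.33  1.03  1.15]
1 coast [ 0.88  0.22 -0.66  1.98  0.16  0.99  1.78]
-1 scoop [-0.97  0.27  0.43  1.6  -0.11  1.3  -2.26]
-1 spare [ 0.57  0.28 -0.88  1.96  0.25  1.01 -1.92]
-1 coast [ 0.68  0.19 -0.44  1.99  0.1   0.98 -1.3 ]
 t 2.0 p [ 0.1686 -0.627   0.3783] F [-0.2 -0.2 -0.3] w 0.0919 g 0.0
```

Run:
```python
from h import *
R=rot(FULL[1])
env.reach(st(FULL,-.092,0,.30),R); show("above")
env.movel(st(FULL,-.092,0,.166),R,rate=.12); show("down")
effector.grasp(25); show("grip")
save("side","g1",(180,384,100,300),3); print(np.round(env.sense()["joint_positions"],2))
```

```text
above t 5.5 p [0.5003 0.3177 0.2999] F [ 0.8 -0.   1.3] w 0.0917 g 0.0
down t 6.8 p [0.5001 0.3189 0.1668] F [ 0.  -0.6  0.1] w 0.0922 g 0.0
grip t 8.0 p [0.4998 0.3184 0.166 ] F [ 0.7 -0.2  0.3] w 0.0117 g 25.0
[ 0.09  0.63 -1.01  1.72  0.59  1.12  0.31]
```

View pics/g1.png

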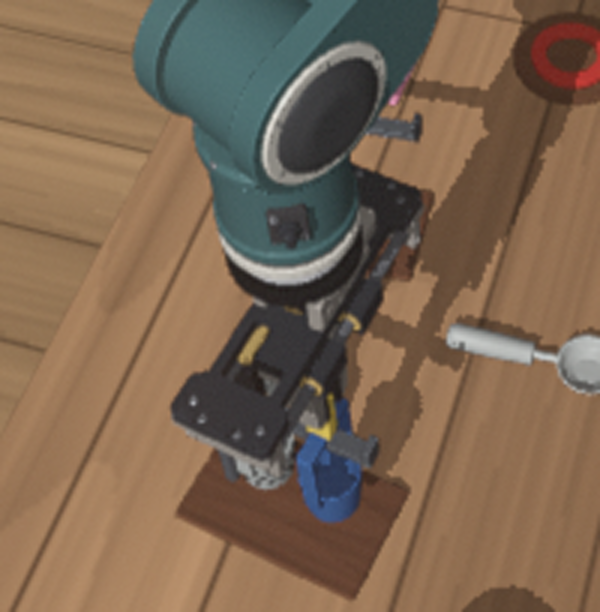

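The scoop's tab is held between the pads (yellow at (320,410), width 11.7 mm) and the strainer is undisturbed behind it. I'll lift the scoop, draw it out and move it across.

Run:
```python
from h import *
R=rot(FULL[1]);R2=rot(SPARE[1])
env.movel(st(FULL,-.092,0,.192),R,rate=.08); show("lift")
env.movel(st(FULL,-.185,0,.192),R,rate=.1); show("out")
env.movel(st(SPARE,-.19,0,.194),R2,rate=.15); show("at spare")
print(np.round(env.sense()["joint_positions"],2))
for c in("side","top"):
    save(c,"s1"+c)
    for n in("scoop_mid","spare_stand_bar"):
        for r in tip_of(c,n)[:3]: print(c,n,np.round(r["at"],4),round(r["score"],2))
print(st(SPARE,-.19))
```

```text
lift t 8.5 p [0.5001 0.3185 0.1926] F [-0.8 -0.7 -1.3] w 0.0118 g 25.0
out t 9.6 p [0.4088 0.3336 0.192 ] F [ 0.6 -0.8 -0.3] w 0.0114 g 25.0
at spare t 11.6 p [0.4513 0.0567 0.1941] F [-0.1  0.5 -0.5] w 0.0116 g 25.0
[ 0.87  0.43 -1.29  2.    0.47  1.06  1.01]
side scoop_mid [0.4547 0.0572 0.1565] 0.84
side spare_stand_bar [ 0.3651 -0.3238  0.1497] 0.95
side spare_stand_bar [ 0.7046 -0.1242  0.149 ] 0.7
side spare_stand_bar [0.6418 0.0695 0.1507] 0.61
top spare_stand_bar [0.643  0.069  0.1492] 0.67
top spare_stand_bar [ 0.3631 -0.3269  0.1479] 0.62
top spare_stand_bar [ 0.6985 -0.1221  0.1475] 0.57
[0.45146531 0.05601086 0.        ]
```

View pics/s1side.png

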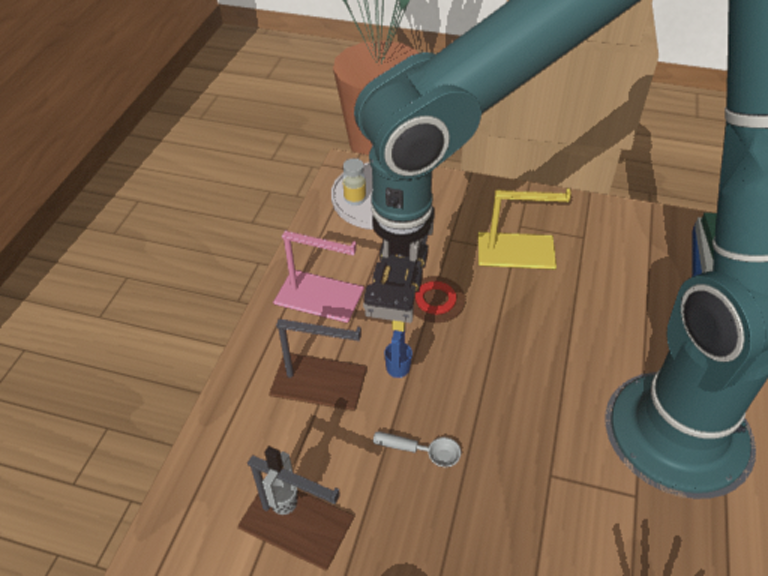

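The scoop hangs upright from the gripper at (398,350), in front of the spare bar's lip at (358,333). The strainer is still on its hook at (280,490). Next I'll insert the scoop, lower it and release.

Run:
```python
from h import *
R=rot(SPARE[1])
env.movel(st(SPARE,-.075,0,.194),R,rate=.1); show("in")
env.movel(st(SPARE,-.075,0,.170),R,rate=.06); show("low")
for z in(.168,.166,.164,.162):
    env.movel(st(SPARE,-.075,0,z),R,rate=.04); show(z)
    if env.sense()["wrist_force"][2]>5: break
print(np.round(env.sense()["joint_positions"],2))
```

```text
in t 13.2 p [0.5657 0.064  0.194 ] F [ 0.4 -0.2 -0.7] w 0.0115 g 25.0
low t 13.7 p [0.5661 0.0642 0.1698] F [-0.2  0.3 -0.7] w 0.0117 g 25.0
0.168 t 14.0 p [0.5662 0.0641 0.1681] F [-0.1 -0.4 -0.1] w 0.0112 g 25.0
0.166 t 14.2 p [0.5662 0.0641 0.166 ] F [ 0.1  0.8 -0.8] w 0.0113 g 25.0
0.164 t 14.5 p [0.5668 0.0644 0.1658] F [-2.7 -1.5 10.7] w 0.0114 g 25.0
[ 0.62  0.63 -1.1   1.78  0.63  1.13  0.95]
```

Run:
```python
from h import *
R=rot(SPARE[1])
effector.release(); env.pause(.2); show("rel")
env.movel(st(SPARE,-.075,0,.30),R,rate=.15); show("up")
# move over strainer
R=rot(FULL[1])
env.reach(st(FULL,-.037,0,.30),R); show("over strainer")
print(np.round(env.sense()["joint_positions"],2))
for c in("side","top"):
    save(c,"h"+c,(150,384,120,340) if c=="side" else None,2.5 if c=="side" else 1.5)
    for n in("scoop_mid","strainer_mid"):
        for r in tip_of(c,n)[:2]: print(c,n,np.round(r["at"],4),round(r["score"],2))
print(st(SPARE,-.075),st(FULL,-.037))
```

```text
rel t 15.9 p [0.5662 0.0641 0.164 ] F [-0.5 -0.4 -0.8] w 0.0919 g 0.0
up t 17.0 p [0.5657 0.0638 0.2991] F [-0.6 -0.4 -1. ] w 0.092 g 0.0
over strainer t 17.9 p [0.5547 0.3078 0.2994] F [0.3 1.5 0.6] w 0.0918 g 0.0
[ 0.13  0.58 -1.06  1.46  0.51  1.39  0.46]
side scoop_mid [0.5669 0.0658 0.1262] 0.81
side strainer_mid [0.5564 0.3076 0.1275] 0.68
top scoop_mid [0.5704 0.0689 0.1304] 0.77
top scoop_mid [0.6395 0.0708 0.0018] 0.73
top strainer_mid [0.5534 0.3134 0.1263] 0.75
[0.56618367 0.06405429 0.        ] [0.55401168 0.30933208 0.        ]
```

View pics/hside.png

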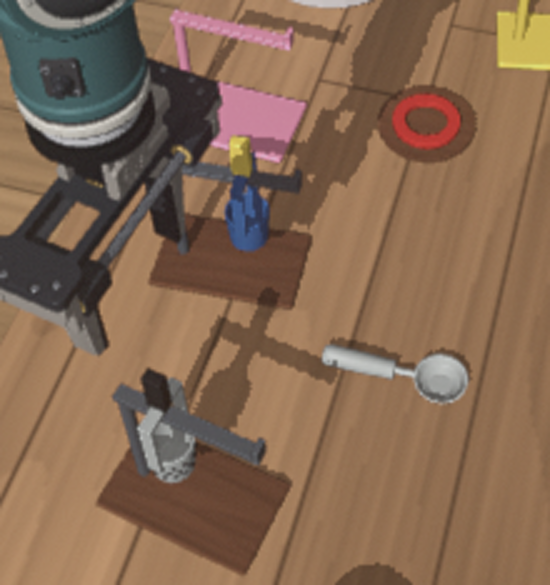

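The scoop hangs released on the spare bar at crop (247,200), and the strainer is still hanging at (165,440). Now the strainer.

Run:
```python
from h import *
R=rot(FULL[1])
env.movel(st(FULL,-.037,0,.166),R,rate=.12); show("down")
effector.grasp(25); show("grip")
env.movel(st(FULL,-.037,0,.192),R,rate=.08); show("lift")
env.movel(st(FULL,-.19,0,.192),R,rate=.12); show("out")
p=st(FULL,-.19,0,.33); env.movel(p,R,rate=.15)
R2=rot(0)
env.movel([.41,.08,.33],R2,rate=.2);show("mid")
env.movel([.441,-.166,.22],R2,rate=.2); show("over ring")
print(np.round(env.sense()["joint_positions"],2))
for c in("side","top"):
    p,P=save(c,"c"+c,(100,290,190,390) if c=="side" else None,3 if c=="side" else 1.5)
    print(c,ring(p,P)); np.savez("c"+c,p=p,P=P)
    for n in("strainer_mid","strainer","ring_mid","coaster"):
        for r in tip_of(c,n)[:2]: print(c,n,np.round(r["at"],4),round(r["score"],2))
```

```text
down t 19.5 p [0.5544 0.3098 0.1669] F [-0.  -0.1 -0.9] w 0.0916 g 0.0
grip t 20.7 p [0.554  0.3093 0.166 ] F [0.2 0.6 0.7] w 0.0112 g 25.0
lift t 21.2 p [0.5542 0.3094 0.1926] F [-0.3  0.6 -1.3] w 0.0114 g 25.0
out t 22.6 p [0.4039 0.3345 0.1919] F [-0.1  1.1 -1.7] w 0.0115 g 25.0
mid t 25.6 p [0.4099 0.0807 0.3299] F [-0.3 -0.2 -0.5] w 0.0115 g 25.0
over ring t 27.1 p [ 0.4413 -0.1651  0.2205] F [ 1.2  0.7 -1.9] w 0.0116 g 25.0
[ 1.28  0.35 -1.18  1.94  0.37  1.09  1.53]
side (array([ 0.4395, -0.1628]), 0.0396, np.int64(314), np.float64(0.0157))
side strainer_mid [ 0.4408 -0.1671  0.1807] 0.9
side strainer_mid [ 0.4435 -0.1614  0.0142] 0.38
side strainer [ 0.4442 -0.1642  0.1095] 0.56
side ring_mid [ 0.4424 -0.1636  0.0127] 0.76
side ring_mid [ 0.4424 -0.1663  0.1803] 0.39
side coaster [ 0.4391 -0.1707  0.003 ] 0.88
top (array([ 0.4369, -0.1488]), 0.035, np.int64(118), np.float64(0.016))
top strainer_mid [ 0.4454 -0.1651  0.1796] 0.4
top strainer [ 0.4437 -0.1668  0.1063] 0.35
top ring_mid [ 0.4387 -0.1664  0.0116] 0.55
top coaster [ 0.4422 -0.1695  0.1085] 0.67
top coaster [ 0.4426 -0.1686  0.0017] 0.54
```

View pics/cside.png

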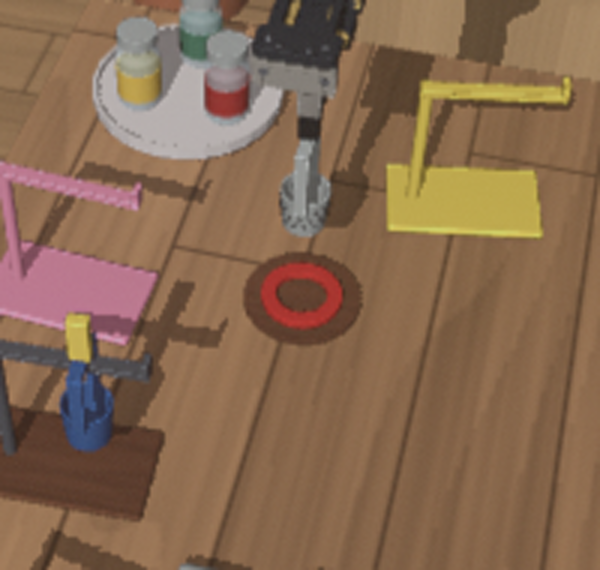

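The strainer is upright in the gripper at crop (305,200), above the ring centre at (302,294). I'll refine the ring and cup centres in the same camera, using an ellipse fit and a cup fit.

Run:
```python
from h import *
from scipy.optimize import least_squares
def ringfit(p,c):
    i=viewer.camera_info(c);K=np.array(i["intrinsics"]);Rc=np.array(i["rotation"]);e=np.array(i["eye"])
    hsv=cv2.cvtColor(p,cv2.COLOR_RGB2HSV)
    m=(((hsv[...,0]<8)|(hsv[...,0]>172))&(hsv[...,1]>170)&(hsv[...,2]>90)).astype(np.uint8)
    q=Rc.T@(np.array([.441,-.166,.017])-e);u=K@[q[0],-q[1],-q[2]];u=(u[:2]/u[2]).astype(int)
    w=np.zeros_like(m);cv2.circle(w,u.tolist(),35,1,-1);m*=w
    cs,_=cv2.findContours(m,cv2.RETR_CCOMP,cv2.CHAIN_APPROX_NONE)
    out=[]
    for k in sorted(cs,key=len)[-2:]:
        k=k[:,0].astype(float)
        d=np.c_[(k[:,0]-K[0,2])/K[0,0],-(k[:,1]-K[1,2])/K[1,1],-np.ones(len(k))]@Rc.T
        X=e+d*((.017-e[2])/d[:,2])[:,None]
        r=least_squares(lambda a:np.hypot(X[:,0]-a[0],X[:,1]-a[1])-a[2],[.441,-.166,.03],loss="soft_l1",f_scale=.001).x
        out.append(r.round(4))
    return out
for c in("side","top"):
    print(c,"before",ringfit(np.load(f"{c}0.npz")["p"],c))
f=np.load("cside.npz");print("side now",ringfit(f["p"],"side"))
P=f["P"]; ee=env.sense()["ee_pos"];print(ee)
for c in("side","top"):
    P=np.load(f"c{c}.npz")["P"]
    Q=P[(np.hypot(P[...,0]-ee[0],P[...,1]-ee[1])<.035)&(P[...,2]>.112)&(P[...,2]<.147)]
    r=least_squares(lambda a:np.hypot(Q[:,0]-a[0],Q[:,1]-a[1])-(19+3*(Q[:,2]-.109)/.042)*1e-3,ee[:2],loss="soft_l1",f_scale=.002)
    print(c,"cup",len(Q),r.x.round(4),np.median(np.abs(r.fun)).round(4))
```

```text
side before [array([ 0.4389, -0.1603,  0.0234]), array([ 0.4391, -0.1605,  0.0376])]
top before [array([ 0.4414, -0.1647,  0.0222]), array([ 0.4417, -0.1646,  0.0392])]
side now [array([ 0.4389, -0.1601,  0.0235]), array([ 0.4392, -0.1602,  0.0374])]
[ 0.44100653 -0.16595436  0.22003521]
side cup 199 [ 0.4426 -0.1645] 0.001
top cup 6 [ 0.4436 -0.1658] 0.0005
```

```bash
cat >> h.py <<'E'
def proj(c,X):
    i=viewer.camera_info(c);K=np.array(i["intrinsics"]);q=(np.atleast_2d(X)-i["eye"])@np.array(i["rotation"])
    u=np.c_[q[:,0],-q[:,1],-q[:,2]]@K.T; return u[:,:2]/u[:,2:]
def circ(x,y,z,r):
    a=np.linspace(0,2*np.pi,73);return np.c_[x+r*np.cos(a),y+r*np.sin(a),0*a+z]
E
python3 - <<'E'
from h import *
env.movel([.4400,-.1635,.137],rot(0),rate=.1); show()
ee=env.sense()["ee_pos"]; zf=ee[2]-.111; F=8
for c in("side",):
    p,P=cloud(c); u0=proj(c,[.44,-.164,.03])[0].astype(int)
    x0,y0=u0-[45,40]; q=cv2.resize(p[y0:y0+70,x0:x0+90][...,::-1],None,fx=F,fy=F,interpolation=cv2.INTER_CUBIC)
    np.savez("d"+c,p=p,P=P)
    for C,col in((circ(ee[0],ee[1],zf,.019),(0,255,0)),(circ(ee[0],ee[1],zf+.042,.022),(255,255,0)),(circ(.439,-.1602,.017,.024),(255,0,255))):
        k=((proj(c,C)-[x0,y0]+.5)*F).astype(np.int32); cv2.polylines(q,[k],True,col,1)
    cv2.imwrite(f"pics/o{c}.png",q)
E
```

```text
t 28.6 p [ 0.4405 -0.1635  0.1375] F [ 0.4 -0.2 -0.3] w 0.0115 g 25.0
```

View pics/oside.png

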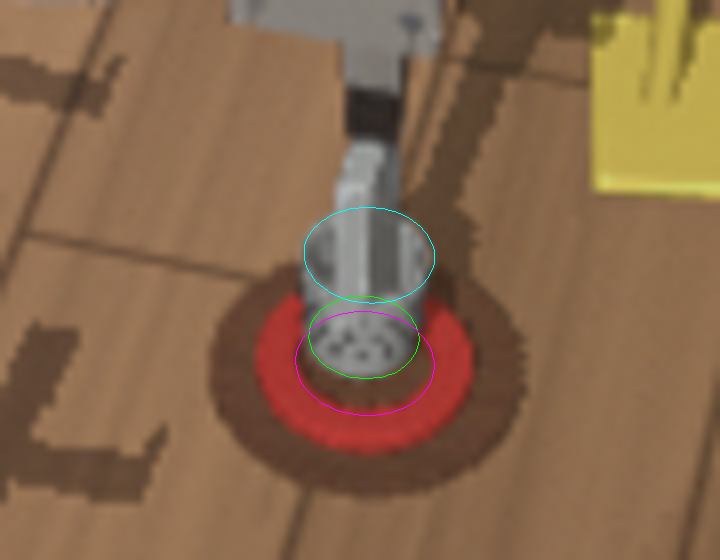

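The overlay shows the real foot at (362,340) matching the TCP prediction (green) within about 1 mm. The ring hole (magenta, centre (365,363)) is a few mm nearer the camera, so I'll shift and lower under force watch.

Run:
```python
from h import *
R=rot(0); x,y=.4386,-.1622
env.movel([x,y,.134],R,rate=.05)
for z in(.130,.127,.125,.123,.1215,.120,.119,.118,.117):
    env.movel([x,y,z],R,rate=.03); F=env.sense()["wrist_force"]; show(z)
    if F[2]>5 or np.hypot(F[0],F[1])>6: break
p,P=save("side","l1",(150,240,240,360),5)
for n in("strainer_mid","ring_mid","coaster"):
    for r in tip_of("side",n)[:1]: print(n,np.round(r["at"],4),round(r["score"],2))
```

```text
0.13 t 29.1 p [ 0.4384 -0.1622  0.1298] F [ 1.1  0.1 -1. ] w 0.0114 g 25.0
0.127 t 29.4 p [ 0.4385 -0.1621  0.1268] F [-0.5  1.1 -1.4] w 0.0114 g 25.0
0.125 t 29.6 p [ 0.4385 -0.1622  0.1249] F [-0.8 -0.1 -0.9] w 0.0116 g 25.0
0.123 t 29.9 p [ 0.4385 -0.1622  0.1229] F [-0.   0.2 -1.4] w 0.0115 g 25.0
0.1215 t 30.1 p [ 0.4386 -0.1622  0.1214] F [-0.2  0.3 -0.5] w 0.012 g 25.0
0.12 t 30.4 p [ 0.4387 -0.1622  0.12  ] F [-0.5 -0.4 -0.7] w 0.0117 g 25.0
0.119 t 30.6 p [ 0.4396 -0.1625  0.1199] F [-0.6  0.3  8. ] w 0.0115 g 25.0
strainer_mid [ 0.4428 -0.1623  0.0792] 0.63
ring_mid [ 0.4447 -0.1626  0.0122] 0.7
coaster [ 0.4416 -0.1664  0.0013] 0.64
```

View pics/l1.png

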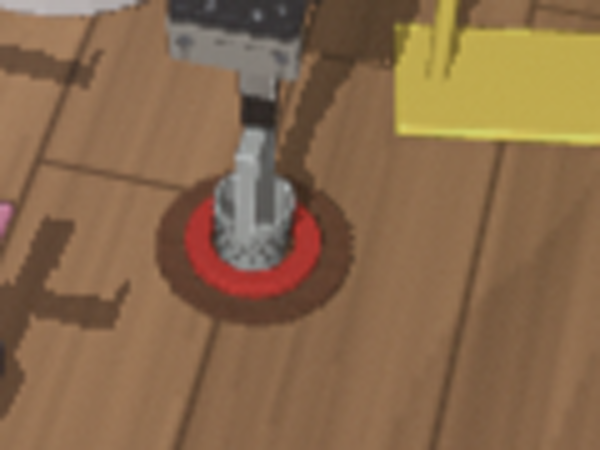

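Contact came at z = 0.120, which is the height for the foot on the coaster (on the ring it would have been 0.129). The cup sits inside the ring at (253,245). Releasing now.

Run:
```python
from h import *
p=env.sense()["ee_pos"]
env.movel([.4386,-.1622,.1200],rot(0),rate=.03); show()
effector.release(); env.pause(.3); show("rel")
env.movel([.4386,-.1622,.30],rot(0),rate=.15)
env.reach([.50,-.10,.45],rot(0)); show("clear")
f=None
for c in("side","top"):
    p,P=save(c,"e"+c)
    for n in("strainer_mid","strainer","ring_mid","coaster","scoop_mid"):
        for r in tip_of(c,n)[:1]: print(c,n,np.round(r["at"],4),round(r["score"],2))
```

```text
t 31.1 p [ 0.4386 -0.1622  0.12  ] F [ 0.4 -0.1  1. ] w 0.0115 g 25.0
rel t 32.6 p [ 0.4386 -0.1622  0.12  ] F [-1.   0.4 -0.2] w 0.0919 g 0.0
clear t 34.7 p [ 0.4993 -0.1006  0.4484] F [-0.1 -0.9 -0.7] w 0.0921 g 0.0
side strainer_mid [ 0.4407 -0.1667  0.0811] 0.76
side strainer [ 0.4391 -0.1621  0.009 ] 0.69
side ring_mid [ 0.4402 -0.1641  0.0111] 0.57
side coaster [ 0.4421 -0.1668  0.0059] 0.89
side scoop_mid [0.5691 0.0612 0.126 ] 0.61
top strainer [0.6396 0.0725 0.1484] 0.35
top ring_mid [0.5666 0.0688 0.1297] 0.7
top scoop_mid [6.376e-01 7.340e-02 3.000e-04] 0.7
```

View pics/eside.png

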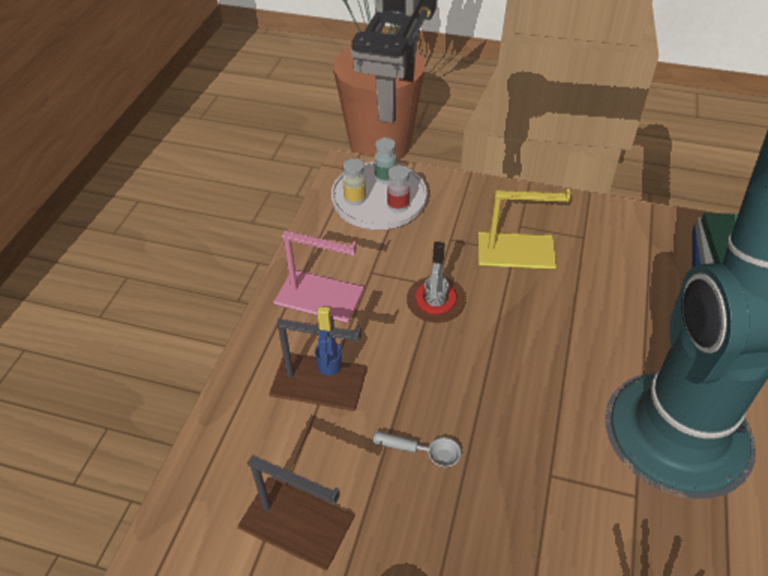

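The strainer stands upright in the ring at (436,280), the scoop hangs on the spare bar at (328,350), nothing else has moved and the arm is clear.

```bash
python3 -c "
from station import workorder
print(workorder.finish_job())"
```

```text
the job is handed in; nothing more can be done
None
```

I handed the job in at about 35 s on the robot's clock: the scoop hangs released on the spare hook, and the strainer stands upright in the red ring on the coaster, let go. The final picture shows nothing else moved; the hand-in call returned no verdict.

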